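# Close the brayer-handle mould and hold it shut

### The job

Close the casting mould for the new ink-roller handle, ready for a colleague to clamp it: set the loose upper half down on the two dowels of the fixed lower half, turned so that the orange ends are together, then press it down against the spring pads until the halves meet with no gap. Finish while holding it: keep your fingers on the upper half and keep pressing it shut, as it springs open when let go. Leave everything else on the table where it is.

Things in the scene. Friction and masses are not known exactly. Their poses are not given: they have to be found in the camera images.
- mould_base: Lower mould half, fixed: dark steel plate 190 x 110 x 12 mm, a cream block 130 x 80 x 30 mm centred on it, two steel dowels. The block's top face is at 42 mm, with a pocket 70 x 34 mm in it. Origin: centre of the plate's underside, on the table; x along the length towards the orange-painted end, z up. Left or right of the table's middle, turned up to 0.5 rad.
- dowel (a point): Foot of one dowel, on the lower half's face at (+50, +28, 42) mm from mould_base; the other stands at (-50, -28, 42). Each is 8 mm across and 24 mm tall (tip at 66 mm), the last 6 mm tapering to 4 mm across.
- base_gate (a point): Pour gate of the lower half: middle of the upper edge of the block's orange-painted end, at (65, 0, 42) mm from mould_base. The plate in front of this end is orange too.
- ejector (a joint): Travel (m) of the four blue spring pads, 10 mm across, moving as one, in the lower half's face: 0 = up, pad tops 5 mm above the face (at 47 mm); 0.005 = level with the face, halves touching. The springs push up with 6 N at 0 and 12 N at 0.005: the upper half's own weight does not sink them, and they rise again when the push stops.
- mould_top: Upper mould half, loose, about 0.38 kg: cream block 130 x 80 x 25 mm, lying face down, with two dowel holes and a black bar handle on top, 60 mm long (x), 24 mm wide (y), from 25 to 67 mm above the underside. Origin: centre of the underside; x along the length towards the orange-painted end, z up. Turned up to 2.2 rad either way.
- hole (a point): Mouth in the underside of one dowel hole of the upper half, at (+50, +28, 0) mm from mould_top; the other is at (-50, -28, 0). Both go right through, 10 mm across. The half fits the dowels both ways round; only orange end over orange end is right.
- top_gate (a point): Pour gate of the upper half: middle of the lower edge of its orange-painted end, at (65, 0, 0) mm from mould_top. The top of the block is orange at this end too.
- ink_tin: Ink tin with paper label and steel lid, 76 mm across, 68 mm tall, beyond the mould parts. Origin on its underside. Bystander.
- palette_knife: Palette knife, 200 mm long, wooden handle and dark steel blade, lying between the mould parts. Origin on its underside. Bystander.
- brayer: Ink roller (brayer): black rubber roller 130 mm wide, 44 mm thick, with steel yoke and black handle, about 200 mm long over all, lying to the right. Origin on the table under the roller. Bystander.
- spray_bottle: White spray bottle, 76 mm across, 194 mm tall, far to the right. Origin on its underside. Bystander.
- brush_jar: Glass jar with brushes, 72 mm across, 95 mm tall (about 215 mm with brushes), far to the left. Origin on its underside. Bystander.
- ink_tube: Grey metal ink tube, 105 x 40 x 20 mm, lying beyond the mould parts. Origin on its underside. Bystander.
- clamp: Blue steel screw clamp, 130 mm long, lying flat (20 mm high) to the left. Origin on its underside. Bystander.
Things that resemble listed ones, but are neither listed nor needed, are in the scene too. Leave any purple or red look-alike of the mould_base alone.

How it is judged:
By the outcome, as a careful person would: the job done as asked, in the order asked, and still so for the second after the job is handed in, while the arm keeps its last pose, push and grip.
It also fails if it takes over 48 s, if anything falls off the work surface, if the arm or the gripper's body presses on something with over 40 N, if the wrist force passes 120 N, or if a joint passes its speed limit or range.

### The arm

A 6-joint arm with a two-finger parallel gripper is mounted at the origin on the work surface. World frame = base frame: x ahead of the robot, y to its left, z up, the work surface at z = 0. Lengths are in m, angles in degrees, forces in N, time in s.
With the tool pointing down it reaches from about 0.275 to 0.975 m from the base axis. Payload 8.4 kg.
Tool frame: the origin (TCP) lies at the very end of the fingers, on their centre line; the grasp point (between the pads) lies 19 mm behind it; x points along the fingers, z is the direction in which the jaws open and shut, and the axes are right-handed (so a half turn about x gives the same grasp; the last joint's range is limited). The gripper opens to 92 mm and grips with 3 to 60 N. Pads are 20 mm wide; open, the fingers measure 128 mm over their backs; the gripper's body (75 mm by 189 mm) begins 69 mm behind the grasp point.
Start: joints at [71.54, 20.225, 93.587, -0, 66.188, -0.138], TCP at [0.196, 0.593, 0.189] pointing down, gripper open.
Joint ranges: [-150.9, 150.9], [-52.94, 120.26], [3.33, 152.33], [-74.26, 254.26], [0, 154.13], [-172.89, 172.89]. Speed limits (degrees/s): [127.2, 127.2, 159.86, 180, 180, 180].

### API

Orientations are given as [roll, pitch, yaw] about the fixed x, y, z axes, in that order (R = Rz(yaw) Ry(pitch) Rx(roll)).
In Python, from bench import status, get_image, camera_params, workorder gives the robot as it stands.
- The arm moves only by the tool arm_command, never from a script. Its argument "moves" is a list of rows, each a list of 6 numbers: the shift along the tool's x, y, z in m, then the turn, a rotation vector about the tool's x, y, z in degrees. A call has 1 to 12 rows; each row is the pose to reach, as a shift and turn from the pose commanded when the call began, along the tool's axes at that moment; what a row does not reach only later rows make up. A row lasts 1/10 s, in which the tool goes at most 50 mm and 8.59 degrees, less where a joint would pass 70% of its speed; a pose out of reach is approached as far as the arm can. A call with a gripper value outside its range is refused whole. "jaw" is the finger opening in m, from 0 to 0.0919, set as the call begins (left out, the last holds). The fingers move at their own pace and stop on an object; "squeeze" is the grip in N (left out, the last holds). Time passes only in rows, so rows that repeat a pose let the fingers close. It gives the time, the measured TCP pose, the force and the opening at its end, in the units of the state.
- status.sense(): the state, without advancing time (a new reading comes with each control period).
- get_image(name): name is "scene" or "top" or "wrist"; returns the picture (384x512x3 uint8, red, green, blue); there is no depth.
- camera_params(name): a dict with "fx", "fy", "cx", "cy" (pixels), "dist" ([k1, k2, p1, p2, k3] as OpenCV has them; the pictures are not rectified), "camera_from_world" (4x4, takes a point from world to camera coordinates); the wrist camera has in their place "mount" (4x4, takes a point from camera to tool coordinates, whose origin is the TCP and whose axes are the tool frame's). Camera axes: x right, y up, looking along -z (the intrinsics and any distortion apply to the point x, -y, -z); pixel columns grow to the right and rows downward; lengths in m; the calibration is good to about 2 mm. A picture is of the moment at which its call begins: read the wrist's pose just before it. camera_params takes no time and is no camera call.
- workorder.finish_job(): hands the job in, once; it reports no verdict.
The state is a dict: "clock": time; "qpos": joint angles; "qvel": joint speeds; "tau": joint torques, N m; "eef_pos": TCP position; "eef_rot": TCP orientation; "force": force on the tool from outside, world axes, zero at the start; "wrist_torque": the same for the moment, N m; "finger_gap": opening from 0.0 (shut) to 1.0 (fully open).
Only numpy, scipy, OpenCV 4.12 (cv2) and the standard library are available. Lean on these libraries where they do the work, as an engineer would, in place of code of your own. Each camera call takes 0.05 s, during which the arm holds its last target. There are 200 camera calls.

## Working session

There is one attempt and no reset: what is moved stays moved. The work goes in short steps, Python scripts to look and compute and a tool call to move; the robot and the scene stay as the last step left them, time stands still between calls to the robot, and variables do not carry over. Pictures are saved under pics/ and viewed, about 8 in all and at most 12, crops included, and the job is handed in when it is done.

Besides the shell and the picture viewer there is one more tool, called after ">>>" by a JSON object that holds its "fn" and its "kwargs". arm_command: Moves the arm, as the interface text tells. Its arguments: {"type":"object","properties":{"moves":{"type":"array","items":{"type":"array","items":{"type":"number"}}},"jaw":{"type":"number"},"squeeze":{"type":"number"}},"required":["moves"]}

```bash
ls; mkdir -p pics
cat > h.py <<'E'
import numpy as np, cv2
from scipy.spatial.transform import Rotation as Rn
from bench import status, get_image, camera_params, workorder
def tool(s=None):
    s=s or status.sense(); T=np.eye(4)
    T[:3,:3]=Rn.from_euler('xyz',s['eef_rot'],degrees=True).as_matrix(); T[:3,3]=s['eef_pos']; return T
def cam(name,T=None):
    p=camera_params(name); K=np.array([[p['fx'],0,p['cx']],[0,p['fy'],p['cy']],[0,0,1.]])
    C=np.array(p['camera_from_world']) if name!='wrist' else np.linalg.inv((tool() if T is None else T)@np.array(p['mount']))
    C=np.diag([1,-1,-1,1.])@C
    return K,np.array(p['dist'],float),C
def project(c,P):
    K,d,C=c; return cv2.projectPoints(np.atleast_2d(np.array(P,float)),cv2.Rodrigues(C[:3,:3])[0],C[:3,3],K,d)[0][:,0]
def ray(c,uv,z):
    K,d,C=c; n=cv2.undistortPoints(np.array(uv,float).reshape(-1,1,2),K,d)[:,0]
    D=np.c_[n,np.ones(len(n))]@C[:3,:3]; o=-C[:3,:3].T@C[:3,3]
    return o+D*((np.reshape(z,(-1,1))-o[2])/D[:,2:])
def save(im,f,k=1.5): cv2.imwrite(f,cv2.resize(im[:,:,::-1],None,fx=k,fy=k,interpolation=cv2.INTER_CUBIC))
E
python3 - <<'E'
from h import *
s=status.sense(); print(s)
for n in('top','scene'): im=get_image(n); np.save(n+'.npy',im); save(im,f'pics/{n}.png')
for n in('top','scene'): c=cam(n); print(n,c[0],(-c[2][:3,:3].T@c[2][:3,3]))
E
```

```text
pics
{'clock': 0.0, 'qpos': array([ 7.15409435e+01,  2.02612753e+01,  9.36307260e+01, -6.62549280e-04,
        6.61877286e+01, -1.36577577e-01]), 'qvel': array([ 0.02468289, -0.0979058 ,  0.02931129,  0.02988597,  0.15812789,
        0.0842887 ]), 'tau': array([-3.76085562e-03, -5.93861711e+01, -3.34198451e+01,  6.94146683e-02,
        2.37357127e-02, -1.20887657e-04]), 'eef_pos': array([0.19629814, 0.59279408, 0.18796461]), 'eef_rot': array([-179.70126086,   89.92026784, -108.0234719 ]), 'force': array([-0.14175825, -0.47834367, -0.33280241]), 'wrist_torque': array([0.01421387, 0.02878451, 0.02350504]), 'finger_gap': 1.004932671835061}
top [[347.65480475   0.         256.53138084]
 [  0.         347.65480475 194.7217813 ]
 [  0.           0.           1.        ]] [0.45698626 0.01534935 0.9964091 ]
scene [[417.35930988   0.         258.50941748]
 [  0.         417.35930988 192.60664433]
 [  0.           0.           1.        ]] [1.49513136 0.61934679 1.07280018]
```

View pics/top.png

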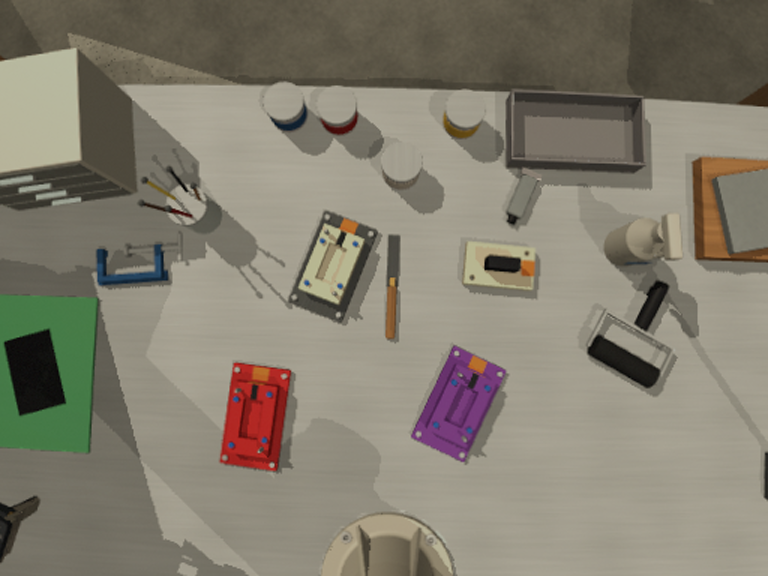

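View pics/scene.png

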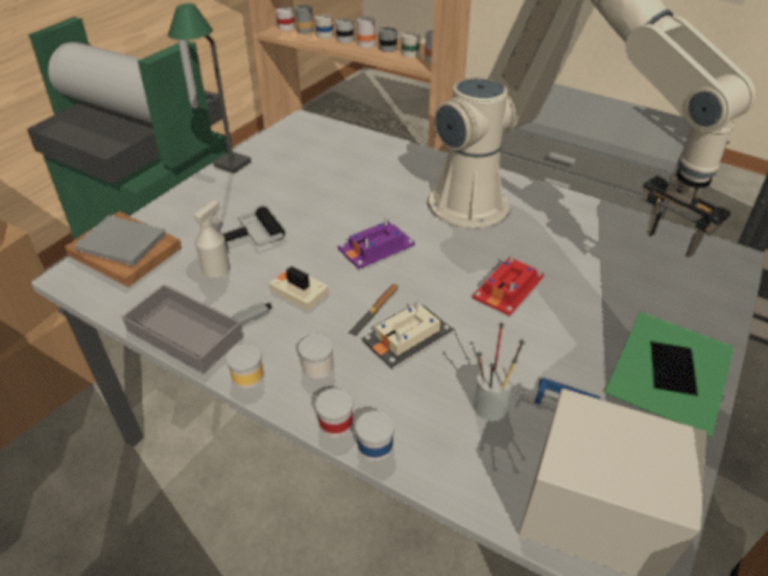

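The top view shows the cream base at about (335,265) with its orange end up, and the upper half at about (500,265) with its orange end to the right. Purple and red decoys lie nearer the robot. In the scene view nothing stands between the two parts except the flat knife.

```bash
cat >> h.py <<'E'
def pose2(model,world):  # planar fit -> yaw deg, xy
    a=np.array(model)[:,:2]; b=np.array(world)[:,:2]; A=a-a.mean(0); B=b-b.mean(0)
    t=np.arctan2((A[:,0]*B[:,1]-A[:,1]*B[:,0]).sum(),(A*B).sum()); R=np.array([[np.cos(t),-np.sin(t)],[np.sin(t),np.cos(t)]])
    o=b.mean(0)-R@a.mean(0); return np.degrees(t),o,np.linalg.norm((a@R.T+o-b),axis=1)
def target(xyz,yawz):  # tool x down, tool z at world yaw yawz
    y=np.radians(yawz); z=np.array([np.cos(y),np.sin(y),0]); x=np.array([0,0,-1.]); T=np.eye(4)
    T[:3,:3]=np.c_[x,np.cross(z,x),z]; T[:3,3]=xyz; return T
def rel(T,G):
    D=np.linalg.inv(T)@G; return np.r_[D[:3,3],Rn.from_matrix(D[:3,:3]).as_rotvec(degrees=True)].round(4)
E
python3 - <<'E'
from h import *
c=cam('top')
q=np.array([[467,241],[537,247],[535,291],[463,284]])/1.5
print(pose2([[-65,40],[65,40],[65,-40],[-65,-40]]/np.array(1000.),ray(c,q,.025)))
q=np.array([[327,211],[380,235],[341,321],[290,300]])/1.5
print(pose2([[95,55],[95,-55],[-95,-55],[-95,55]]/np.array(1000.),ray(c,q,.012)))
T=tool(); print(T.round(3)); print(np.array(camera_params('wrist')['mount']).round(3),cam('wrist')[0][0])
E
```

```text
(np.float64(-93.44794402865665), array([ 0.58957283, -0.19638669]), array([0.00206533, 0.00246477, 0.00377848, 0.00324472]))
(np.float64(-21.418588323335488), array([0.58059132, 0.1171933 ]), array([0.002647  , 0.00553469, 0.00521554, 0.00413037]))
[[-0.    -0.949  0.314  0.196]
 [-0.001  0.314  0.949  0.593]
 [-1.     0.    -0.001  0.188]
 [ 0.     0.     0.     1.   ]]
[[ 0.001  0.251 -0.968 -0.196]
 [-0.001  0.968  0.251  0.071]
 [ 1.     0.001  0.001 -0.   ]
 [ 0.     0.     0.     1.   ]] [311.12955178   0.         254.20609628]
```

Run:
```python
from h import *
print(rel(tool(),target([.58,.117,.18],68.6)))
```

```text
[ 8.4000e-03 -5.1380e-01 -3.3110e-01  3.0787e+00 -6.8200e-02  9.0000e-04]
```

>>> {"fn": "arm_command", "kwargs": {"moves": [[0,-0.257,-0.166,1.5,0,0],[0,-0.257,-0.166,1.5,0,0],[0.004,-0.257,-0.166,1.5,0,0],[0.004,-0.257,-0.166,1.5,0,0],[0.008,-0.514,-0.331,3,0,0],[0.008,-0.514,-0.331,3,0,0],[0.008,-0.514,-0.331,3,0,0],[0.008,-0.514,-0.331,3,0,0],[0.008,-0.514,-0.331,3,0,0],[0.008,-0.514,-0.331,3,0,0],[0.008,-0.514,-0.331,3,0,0],[0.008,-0.514,-0.331,3,0,0]], "jaw": 0.06}}

```text
clock: 1.3
eef_pos: [0.574, 0.1244, 0.1807]
eef_rot: [112.4, 90.0, -178.9]
force: [0.4, 0.2, 0.6]
finger_gap: 0.655
```

Run:
```python
from h import *
print(rel(tool(),target([.58,.117,.18],68.6)))
```

```text
[ 0.0007 -0.0083 -0.0047  0.0664 -0.0054 -0.0131]
```

>>> {"fn": "arm_command", "kwargs": {"moves": [[0,0,0,0,0,0],[0,0,0,0,0,0],[0,0,0,0,0,0]]}}

```text
clock: 1.6
eef_pos: [0.5723, 0.127, 0.1805]
eef_rot: [103.3, 89.9, 172.0]
force: [0.0, -0.2, 0.1]
finger_gap: 0.654
```

Run:
```python
from h import *
T=tool(); im=get_image('wrist'); np.savez('base.npz',T=T,im=im); save(im,'pics/base.png'); print(T.round(4),status.sense()['qvel'].round(2))
```

```text
[[-1.100e-03 -9.316e-01  3.634e-01  5.723e-01]
 [ 2.000e-04  3.634e-01  9.316e-01  1.270e-01]
 [-1.000e+00  1.100e-03 -3.000e-04  1.805e-01]
 [ 0.000e+00  0.000e+00  0.000e+00  1.000e+00]] [ 0.58 -0.29 -0.06 -0.09  0.07 -0.05]
```

View pics/base.png

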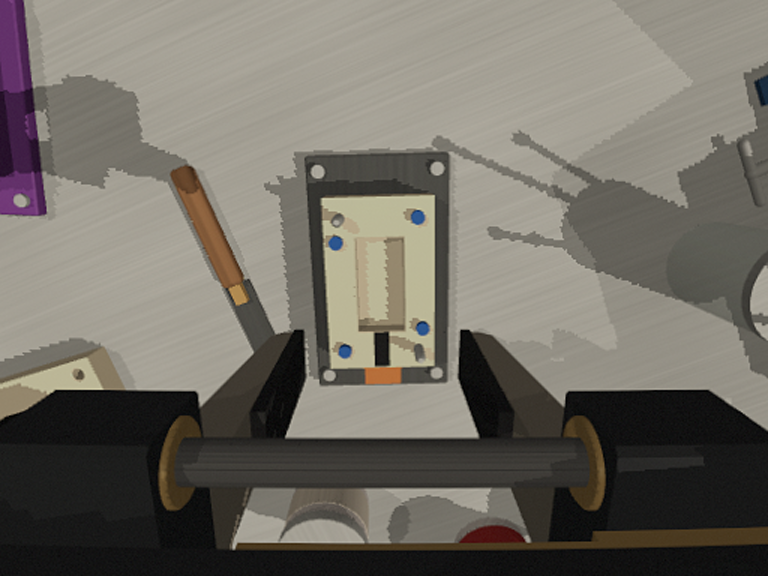

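The wrist view shows the base upright in the picture with its orange end at the bottom. The dowels are near (337,219) and (419,353), and the block's face corners are near (320,197), (435,195), (436,367) and (328,370). I'll zoom in to fit the pose.

Run:
```python
from h import *
d=np.load('base.npz'); im=d['im']; c=cam('wrist',d['T'])
cr=im[95:262,190:310]; cr=cv2.resize(cr,None,fx=3.5,fy=3.5,interpolation=cv2.INTER_CUBIC)
cv2.imwrite('pics/basez.png',cr[:,:,::-1])
```

```text
(no output)
```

View pics/basez.png

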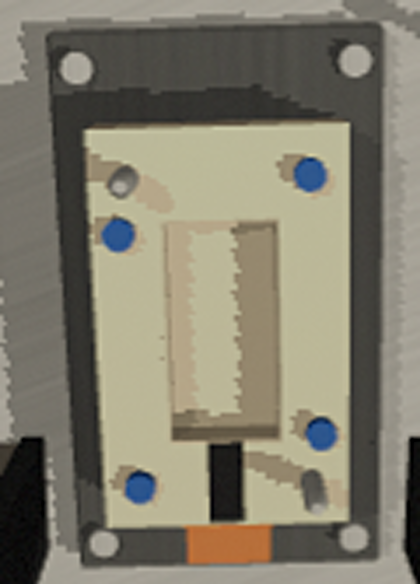

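```bash
cat >> h.py <<'E'
from scipy.optimize import least_squares
def place(p,M): 
    M=np.array(M,float)/1000; t=np.radians(p[2]); R=np.array([[np.cos(t),-np.sin(t),0],[np.sin(t),np.cos(t),0],[0,0,1]]); return M@R.T+[p[0],p[1],p[3] if len(p)>3 else 0]
def fit(c,M,uv,p0): return least_squares(lambda p:(project(c,place(p,M))-uv).ravel(),p0,x_scale=[.01,.01,5,.01][:len(p0)],loss='soft_l1')
E
python3 - <<'E'
from h import *
d=np.load('base.npz'); c=cam('wrist',d['T'])
M=[[-65,-40,42],[-65,40,42],[65,40,42],[65,-40,42],[-95,-55,12],[-95,55,12],[95,55,12],[95,-55,12]]
z=np.array([[84,130],[349,123],[349,521],[107,527],[49,34],[382,24],[377,558],[82,566]])
uv=np.array([190,95])+(z+.5)/3.5-.5
for p0 in([.58,.117,-21.4],[.58,.117,-21.4,0]):
    r=fit(c,M,uv,p0); print(r.x.round(4),(r.fun.reshape(-1,2)).round(1).tolist())
    for P in([50,28,42],[50,28,66],[-50,-28,42],[-50,-28,66]): print(((project(c,place(r.x,[P]))-[190,95]+.5)*3.5-.5).round(0))
E
```

```text
[  0.5842   0.1206 -19.8356] [[0.1, -0.1], [-0.1, -0.1], [-0.2, 0.1], [0.1, 0.1], [-1.3, -0.8], [0.9, -0.6], [0.9, 1.3], [-0.6, 1.1]]
[[312. 480.]]
[[318. 509.]]
[[126. 178.]]
[[119. 187.]]
[ 5.84700e-01  1.20400e-01 -1.98489e+01 -3.30000e-03] [[0.5, 0.2], [-0.4, 0.2], [-0.5, -0.6], [0.4, -0.7], [-0.8, -0.2], [0.5, -0.0], [0.5, 0.6], [-0.3, 0.3]]
[[311. 478.]]
[[317. 507.]]
[[127. 179.]]
[[120. 188.]]
```

Run:
```python
from h import *
print(rel(tool(),target([.59,-.196,.17],-3.4)))
```

```text
[ 1.0600e-02 -1.3380e-01 -2.9490e-01  7.2137e+01 -3.8100e-02 -3.4200e-02]
```

>>> {"fn": "arm_command", "kwargs": {"moves": [[0.005,-0.067,-0.147,36,0,0],[0.005,-0.067,-0.147,36,0,0],[0.005,-0.067,-0.147,36,0,0],[0.01,-0.134,-0.295,72,0,0],[0.01,-0.134,-0.295,72,0,0],[0.01,-0.134,-0.295,72,0,0],[0.01,-0.134,-0.295,72,0,0],[0.01,-0.134,-0.295,72,0,0],[0.01,-0.134,-0.295,72,0,0],[0.01,-0.134,-0.295,72,0,0],[0.01,-0.134,-0.295,72,0,0],[0.01,-0.134,-0.295,72,0,0]]}}

```text
clock: 2.85
eef_pos: [0.5909, -0.1962, 0.171]
eef_rot: [-11.1, 90.0, -14.3]
force: [0.5, 0.7, -1.1]
finger_gap: 0.652
```

>>> {"fn": "arm_command", "kwargs": {"moves": [[0,0,0,0,0,0],[0,0,0,0,0,0],[0,0,0,0,0,0]]}}

```text
clock: 3.15
eef_pos: [0.5908, -0.197, 0.1709]
eef_rot: [-24.5, 90.0, -27.8]
force: [-0.7, -0.3, 0.8]
finger_gap: 0.655
```

Run:
```python
from h import *
T=tool(); im=get_image('wrist'); np.savez('topv.npz',T=T,im=im); print(T.round(4),status.sense()['qvel'].round(2))
c=cam('wrist',T); uv=project(c,place([.59,-.196,-93.4],[[-65,-40,25],[-65,40,25],[65,40,25],[65,-40,25]])); print(uv)
a=np.maximum(uv.min(0).astype(int)-15,0); b=uv.max(0).astype(int)+15; cr=im[a[1]:b[1],a[0]:b[0]]; print(a,b)
cv2.imwrite('pics/topz.png',cv2.resize(cr,None,fx=4,fy=4,interpolation=cv2.INTER_CUBIC)[:,:,::-1])
```

```text
[[ 0.      0.0575  0.9983  0.5908]
 [-0.      0.9983 -0.0575 -0.197 ]
 [-1.     -0.      0.      0.1709]
 [ 0.      0.      0.      1.    ]] [-0.11  0.   -0.05  0.07 -0.05  0.1 ]
[[216.48300851 115.89108685]
 [291.27915508 115.9505337 ]
 [287.91836519 229.94050832]
 [219.72539791 229.89370102]]
[201 100] [306 244]
```

View pics/topz.png

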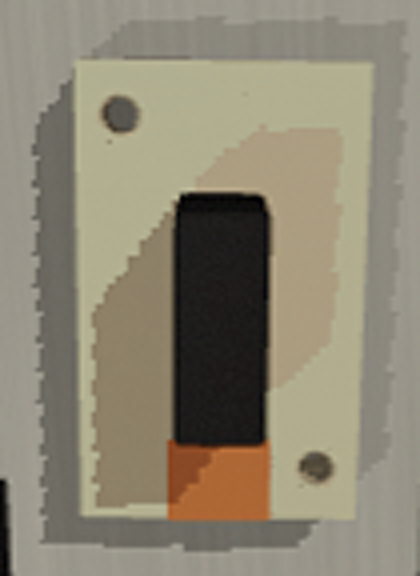

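The crop shows the upper half with its orange end at the bottom, its corners at (75,61), (374,64), (357,521) and (80,518), and its holes at (120,114) and (316,467).

Run:
```python
from h import *
d=np.load('topv.npz'); c=cam('wrist',d['T'])
M=[[-65,-40,25],[-65,40,25],[65,40,25],[65,-40,25],[-50,-28,25],[50,28,25]]
z=np.array([[75,61],[374,64],[357,521],[80,518],[120,114],[316,467]])
uv=np.array([201,100])+(z+.5)/4-.5
for p0 in([.59,-.196,-93.4],[.59,-.196,-93.4,0]):
    r=fit(c,M,uv,p0); print(r.x.round(4),(r.fun.reshape(-1,2)).round(1).tolist())
r=fit(c,M,uv,[.59,-.196,-93.4])
print(rel(d['T'],target([r.x[0],r.x[1],.029],r.x[2]+90)))
```

```text
[  0.5925  -0.1951 -93.9912] [[-0.1, -0.4], [0.0, -0.2], [-0.5, -0.4], [0.5, -0.4], [0.0, 0.8], [-0.0, 0.9]]
[ 5.92500e-01 -1.95000e-01 -9.39989e+01  6.00000e-04] [[-0.1, -0.4], [0.1, -0.3], [-0.4, -0.3], [0.5, -0.3], [-0.0, 0.7], [-0.0, 1.0]]
[0.1419 0.002  0.0016 0.6945 0.0026 0.0012]
```

>>> {"fn": "arm_command", "kwargs": {"moves": [[0.04,0.002,0.0016,0.7,0,0],[0.08,0.002,0.0016,0.7,0,0],[0.11,0.002,0.0016,0.7,0,0],[0.13,0.002,0.0016,0.7,0,0],[0.137,0.002,0.0016,0.7,0,0],[0.141,0.002,0.0016,0.7,0,0],[0.141,0.002,0.0016,0.7,0,0],[0.141,0.002,0.0016,0.7,0,0],[0.141,0.002,0.0016,0.7,0,0]]}}

```text
clock: 4.1
eef_pos: [0.5932, -0.1955, 0.031]
eef_rot: [-15.0, 89.9, -19.0]
force: [0.6, -0.0, -0.3]
finger_gap: 0.654
```

>>> {"fn": "arm_command", "kwargs": {"moves": [[0,0,0,0,0,0],[0,0,0,0,0,0],[0,0,0,0,0,0],[0,0,0,0,0,0],[0,0,0,0,0,0],[0,0,0,0,0,0],[0,0,0,0,0,0],[0,0,0,0,0,0]], "jaw": 0.0, "squeeze": 50}}

```text
clock: 4.9
eef_pos: [0.5925, -0.1952, 0.0299]
eef_rot: [15.7, 90.0, 11.7]
force: [0.2, 1.2, 1.0]
finger_gap: 0.253
```

Run:
```python
from h import *
s=status.sense(); print(s['clock'],s['force'],s['finger_gap'],tool(s).round(4))
```

```text
4.9 [0.1613772  1.24220252 1.03314638] 0.2526137141347542 [[ 0.      0.0701  0.9975  0.5925]
 [ 0.      0.9975 -0.0701 -0.1952]
 [-1.      0.      0.      0.0299]
 [ 0.      0.      0.      1.    ]]
```

>>> {"fn": "arm_command", "kwargs": {"moves": [[-0.01,0,0,0,0,0],[-0.03,0,0,0,0,0],[-0.06,0,0,0,0,0],[-0.09,0,0,0,0,0],[-0.1,0,0,0,0,0],[-0.1,0,0,0,0,0],[-0.1,0,0,0,0,0],[-0.1,0,0,0,0,0]]}}

```text
clock: 5.7
eef_pos: [0.5913, -0.1948, 0.1281]
eef_rot: [165.3, 89.8, 161.3]
force: [-0.8, -0.2, -3.6]
finger_gap: 0.255
```

Run:
```python
from h import *
s=status.sense(); print(s['clock'],s['force'],s['finger_gap'],s['eef_pos'])
T=tool(s); print(rel(T,target([.5842,.1206,.13],70.16)))
im=get_image('wrist'); np.savez('held.npz',T=T,im=im); save(im,'pics/held.png')
```

```text
5.7 [-0.77400437 -0.2046798  -3.62363074] 0.2549604946992768 [ 0.59128346 -0.1948299   0.12805013]
[-1.60000e-03  3.14200e-01 -2.92000e-02 -7.41846e+01 -1.09200e-01
 -1.38700e-01]
```

View pics/held.png

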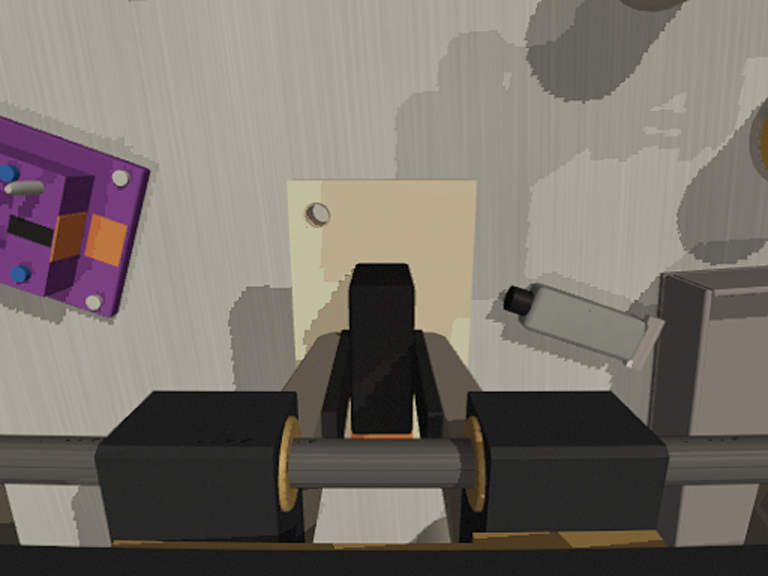

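Run:
```python
from h import *
d=np.load('held.npz'); T=d['T']; c=cam('wrist',T); z0=T[2,3]-.03
M=[[-65,-40,25+z0*1000],[-65,40,25+z0*1000],[-50,-28,25+z0*1000]]
uv=np.array([[288,181],[476,181],[317,214]])/1.5
r=fit(c,M,uv,[.591,-.195,-94.]); print(r.x,r.fun.round(1), T[:3,3])
yz=np.degrees(np.arctan2(T[1,2],T[0,2])); print('yaw off',r.x[2]+90-yz,'off tool y,z', (T[:3,:3].T@np.r_[r.x[:2]-T[:2,3],0]).round(4))
```

```text
[  0.59091517  -0.19461801 -94.3387529 ] [-0.5 -0.7  0.8 -0.1 -0.2  1.2] [ 0.59128346 -0.1948299   0.12805013]
yaw off -0.31417545729889174 off tool y,z [ 0.      0.0002 -0.0004]
```

>>> {"fn": "arm_command", "kwargs": {"moves": [[0,0.04,-0.004,-8,0,0],[0,0.08,-0.008,-16,0,0],[0,0.12,-0.011,-24,0,0],[0,0.16,-0.015,-32,0,0],[0,0.2,-0.018,-40,0,0],[0,0.23,-0.021,-48,0,0],[0,0.26,-0.024,-56,0,0],[0,0.28,-0.026,-64,0,0],[0,0.3,-0.028,-70,0,0],[0,0.314,-0.029,-74.2,0,0],[0,0.314,-0.029,-74.2,0,0],[0,0.314,-0.029,-74.2,0,0]]}}

```text
clock: 6.95
eef_pos: [0.5851, 0.1198, 0.129]
eef_rot: [132.7, 89.9, -157.2]
force: [-0.6, -0.3, -3.2]
finger_gap: 0.254
```

>>> {"fn": "arm_command", "kwargs": {"moves": [[0,0,0,0,0,0],[0,0,0,0,0,0],[0,0,0,0,0,0],[0,0,0,0,0,0],[0,0,0,0,0,0]]}}

```text
clock: 7.45
eef_pos: [0.5856, 0.1198, 0.1299]
eef_rot: [-81.2, 90.0, -11.1]
force: [0.1, 0.2, -3.0]
finger_gap: 0.253
```

Run:
```python
from h import *
s=status.sense(); T=tool(s); print(s['clock'],s['force'],s['finger_gap'],s['eef_pos'],s['qvel'].round(1))
im=get_image('wrist'); np.savez('over.npz',T=T,im=im); print(rel(T,target([.5842,.1206,.11],70.16)))
c=cam('wrist',T); z0=T[2,3]*1000-30; print(project(c,place([*T[:2,3],-19.84],[[-50,-28,25+z0],[-50,-28,z0]])),project(c,place([.5842,.1206,-19.84],[[-50,-28,66],[-50,-28,42]])))
cr=im[100:300,170:340]; cv2.imwrite('pics/over.png',cv2.resize(cr,None,fx=3,fy=3,interpolation=cv2.INTER_CUBIC)[:,:,::-1])
```

```text
7.45 [ 0.10054482  0.21015558 -3.00750895] 0.2531749756095033 [0.58561487 0.11978425 0.1299026 ] [ 0.2  0.  -0.1 -0.   0.2 -0.1]
[ 0.0199  0.0016  0.0003 -0.012   0.0006  0.004 ]
[[211.0511781  145.18073076]
 [215.73622987 141.56283911]] [[220.97501779 135.77875728]
 [223.75409367 133.77973651]]
```

View pics/over.png

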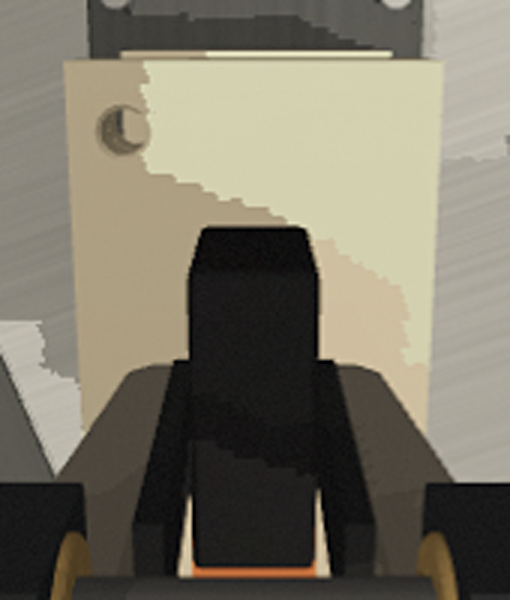

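The held half sits squarely above the base, with the base's rear edge visible just past it. The hole is at about (123,130) in the crop. I'll correct by 1.6 mm and go to just above the dowel tips.

>>> {"fn": "arm_command", "kwargs": {"moves": [[0.01,0.0016,0.0003,0,0,0],[0.02,0.0016,0.0003,0,0,0],[0.027,0.0016,0.0003,0,0,0],[0.029,0.0016,0.0003,0,0,0],[0.029,0.0016,0.0003,0,0,0],[0.029,0.0016,0.0003,0,0,0],[0.029,0.0016,0.0003,0,0,0],[0.029,0.0016,0.0003,0,0,0]]}}

```text
clock: 8.3
eef_pos: [0.5844, 0.1209, 0.1012]
eef_rot: [-59.8, 90.0, 10.4]
force: [0.1, -1.2, -2.6]
finger_gap: 0.256
```

Run:
```python
from h import *
s=status.sense(); T=tool(s); print(s['clock'],s['force'],s['finger_gap'],s['eef_pos'],s['qvel'].round(1))
im=get_image('wrist'); print(rel(T,target([.5842,.1206,.10],70.16)), rel(tool(),target([.5842,.1206,.10],70.16)))
c=cam('wrist',T); z0=T[2,3]*1000-30
f=lambda uv:((uv-[185,110]+.5)*8-.5).round(0).tolist()
print(f(project(c,place([*T[:2,3],-19.84],[[-50,-28,25+z0],[-50,-28,z0]]))),f(project(c,place([.5842,.1206,-19.84],[[-50,-28,66],[-50,-28,42]]))))
cr=im[110:170,185:255]; cv2.imwrite('pics/over2.png',cv2.resize(cr,None,fx=8,fy=8,interpolation=cv2.INTER_CUBIC)[:,:,::-1])
```

```text
8.3 [ 0.05567811 -1.16079861 -2.64981762] 0.25645117759390795 [0.58441952 0.12089365 0.10119937] [-0.   0.   0.1  0.1 -0.1 -0.1]
[ 0.0012  0.0001 -0.0004  0.0168  0.0178  0.0306] [ 0.0012  0.0001 -0.0003  0.0168  0.0175  0.0286]
[[212.0, 285.0], [250.0, 256.0]] [[252.0, 249.0], [281.0, 228.0]]
```

View pics/over2.png

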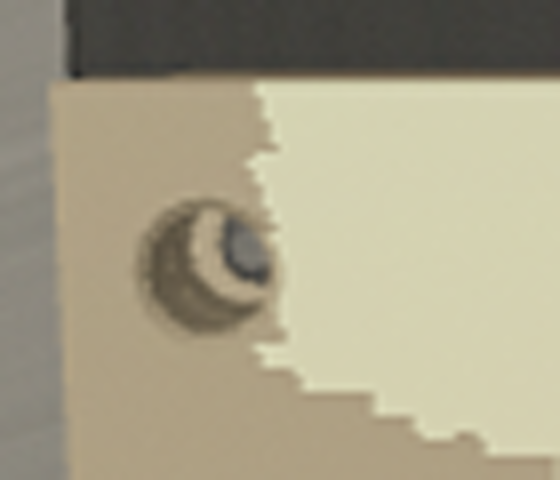

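The dowel tip is visible inside the hole at about (247,250), within 1 mm of the lower mouth's centre at about (238,258) once parallax is allowed for. I'll lower gently.

>>> {"fn": "arm_command", "kwargs": {"moves": [[0.003,0,0,0,0,0],[0.005,0,0,0,0,0],[0.007,0,0,0,0,0],[0.009,0,0,0,0,0],[0.011,0,0,0,0,0],[0.013,0,0,0,0,0],[0.013,0,0,0,0,0],[0.013,0,0,0,0,0]]}}

```text
clock: 9.15
eef_pos: [0.5842, 0.1209, 0.0878]
eef_rot: [125.8, 90.0, -164.0]
force: [0.2, 0.5, -2.6]
finger_gap: 0.257
```

>>> {"fn": "arm_command", "kwargs": {"moves": [[0.002,0,0,0,0,0],[0.004,0,0,0,0,0],[0.006,0,0,0,0,0],[0.008,0,0,0,0,0],[0.009,0,0,0,0,0],[0.009,0,0,0,0,0],[0.009,0,0,0,0,0]]}}

```text
clock: 9.85
eef_pos: [0.5842, 0.1208, 0.0789]
eef_rot: [113.3, 90.0, -176.5]
force: [0.1, 0.4, -3.4]
finger_gap: 0.253
```

>>> {"fn": "arm_command", "kwargs": {"moves": [[0.001,0,0,0,0,0],[0.002,0,0,0,0,0],[0.003,0,0,0,0,0],[0.004,0,0,0,0,0],[0.004,0,0,0,0,0],[0.004,0,0,0,0,0]]}}

```text
clock: 10.45
eef_pos: [0.5843, 0.1209, 0.0752]
eef_rot: [-63.8, 90.0, 6.4]
force: [-1.5, 0.3, 4.0]
finger_gap: 0.251
```

>>> {"fn": "arm_command", "kwargs": {"moves": [[0.001,0,0,0,0,0],[0.002,0,0,0,0,0],[0.003,0,0,0,0,0],[0.003,0,0,0,0,0],[0.003,0,0,0,0,0]]}}

```text
clock: 10.95
eef_pos: [0.5843, 0.1209, 0.0723]
eef_rot: [-59.1, 90.0, 11.1]
force: [-2.9, -1.4, 7.8]
finger_gap: 0.25
```

>>> {"fn": "arm_command", "kwargs": {"moves": [[0.001,0,0,0,0,0],[0.001,0,0,0,0,0],[0.001,0,0,0,0,0]]}}

```text
clock: 11.25
eef_pos: [0.5843, 0.1209, 0.0718]
eef_rot: [-56.0, 90.0, 14.1]
force: [-5.5, -1.6, 12.8]
finger_gap: 0.257
```

>>> {"fn": "arm_command", "kwargs": {"moves": [[0.0005,0,0,0,0,0],[0.001,0,0,0,0,0],[0.001,0,0,0,0,0],[0.001,0,0,0,0,0]]}}

```text
clock: 11.65
eef_pos: [0.5843, 0.1209, 0.0718]
eef_rot: [-58.9, 90.0, 11.2]
force: [-9.3, -1.7, 22.4]
finger_gap: 0.252
```

Run:
```python
from h import *
s=status.sense(); print(s['clock'],s['force'],s['wrist_torque'],s['finger_gap'],s['eef_pos'],tool(s)[:3,0])
im=get_image('scene'); c=cam('scene'); s=status.sense(); print(s['force'],s['eef_pos'])
uv=project(c,[[.584,.121,.05]])[0].astype(int); cr=im[uv[1]-45:uv[1]+45,uv[0]-60:uv[0]+60]
cv2.imwrite('pics/fin.png',cv2.resize(cr,None,fx=6,fy=6,interpolation=cv2.INTER_CUBIC)[:,:,::-1])
```

```text
11.65 [-9.33430109 -1.66902729 22.44843509] [-0.3765433   1.56721162 -0.01060983] 0.25171954993554363 [0.58431285 0.12087438 0.07176468] [ 5.47698344e-04  1.08760223e-04 -9.99999844e-01]
[-7.83088927 -2.00082667 22.45776836] [0.58434249 0.12090785 0.071771  ]
```

View pics/fin.png

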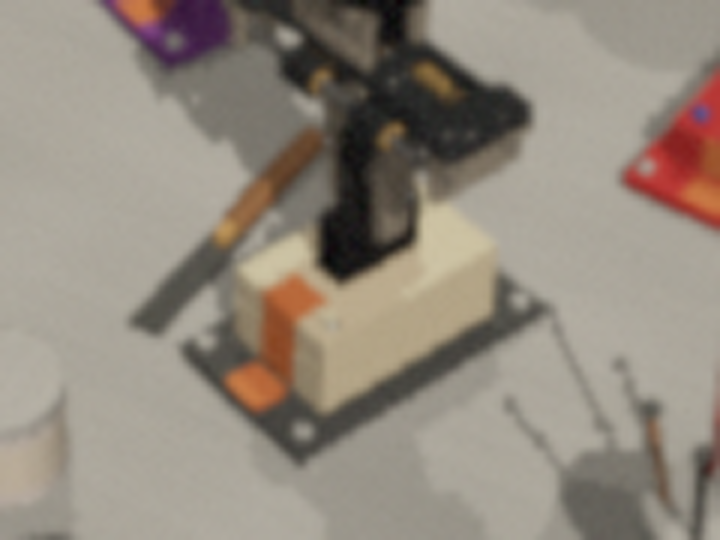

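The picture shows the two halves flush, with the orange ends together and the fingers on the handle. I'll hold briefly to check it stays steady, then hand in.

>>> {"fn": "arm_command", "kwargs": {"moves": [[0,0,0,0,0,0],[0,0,0,0,0,0],[0,0,0,0,0,0],[0,0,0,0,0,0],[0,0,0,0,0,0],[0,0,0,0,0,0],[0,0,0,0,0,0],[0,0,0,0,0,0]]}}

```text
clock: 12.5
eef_pos: [0.5843, 0.1209, 0.0718]
eef_rot: [-61.7, 90.0, 8.5]
force: [-8.3, -1.6, 22.7]
finger_gap: 0.256
```

Run:
```python
from h import *
s=status.sense(); print(s['clock'],s['force'],s['eef_pos'],s['finger_gap'])
if 12<s['force'][2]<35 and s['eef_pos'][2]<.0725: print(workorder.finish_job())
```

```text
12.5 [-8.2735716  -1.58975653 22.71925631] [0.58432796 0.12086209 0.07176485] 0.25621517619707573
the job is handed in; nothing more can be done
None
```

The mould is closed and I handed the job in at 12.5 s with the gripper still holding the handle and pressing down. I gripped the upper half by its handle, turned it about 74° so the orange ends meet, lowered it over both dowels and pressed it shut.

- **Closed:** the tool stopped at z = 71.8 mm, where I expected 71.9 mm with the halves touching. The last 10 N of extra push moved it no further.
- **Still pressing:** during a 0.8 s hold just before hand-in, the upward force stayed at about 22.5 N and the position did not change. That is well above the roughly 8 N net spring push.
- **Picture check:** the last scene picture shows the halves flush, the orange ends together and nothing nearby disturbed.
- **Small disagreement:** there is a steady sideways force of about 8 N, probably one dowel touching its hole. It caused no measurable tilt. In the look through the dowel hole just before lowering, the dowel was also 0.7 mm off where it should have been, which is within the fit.

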